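# Load the tape stand: spacer sleeve, then tape roll

### The arm

A 7-joint arm with a two-finger parallel gripper is mounted at the origin on a cart in front of the work surface, level with it; the furniture and walls round the work are solid. World frame = base frame: x ahead of the robot, y to its left, z up, the work surface at z = 0. Lengths are in m, angles in rad, forces in N, time in s.
With the tool pointing down it reaches from about 0.425 to 0.925 m from the base axis. Payload 6.8 kg.
Tool frame: the origin (TCP) lies at the very end of the fingers, on their centre line; the grasp point (between the pads) lies 19 mm behind it (r.tcp_to_grasp is the distance from the TCP to the grasp point, in m); z points along the fingers, y is the line along which they close (so a half turn about z gives the same grasp; the last joint's range is limited). The gripper opens to 85 mm and grips with 20 to 120 N. Pads are 22 mm wide; open, the fingers measure 114 mm over their backs; the gripper's body (76 mm by 85 mm) begins 54 mm behind the grasp point. The pads swing forward as they close: fully open they stand 13 mm farther back than shut.
Start: joints at [1.049, 0.477, 0.022, 1.555, -0.011, 1.109, -0.083], TCP at [0.271, -0.618, 0.231] pointing down, gripper open.
Joint ranges: [-2.96, 2.96], [-0.34, 2.1], [-1.41, 1.46], [0.24, 2.44], [-1.37, 4.51], [0.17, 1.92], [-2.96, 2.96]. Speed limits (rad/s): [2.39, 2.39, 3.14, 3.14, 3.14, 3.14, 3.14].

### API

Orientations are given as a rotation vector (axis times angle).
In Python, from bench import r gives the robot as it stands.
- The arm moves only by the tool step_arm, never from a script. Its argument "moves" is a list of rows, each a list of 7 numbers: the shift along the tool's x, y, z in mm, then the turn, a rotation vector about the tool's x, y, z in rad, then the finger opening in mm, from 0 to 85.4. A call has 1 to 8 rows; each row is the pose to reach, as a shift and turn from the pose commanded when the call began, along the tool's axes at that moment; what a row does not reach only later rows make up. A row lasts 1/10 s, in which the tool goes at most 50 mm and 8.59 degrees, less where a joint would pass 70% of its speed; a pose out of reach is approached as far as the arm can. A call with a gripper value outside its range is refused whole. The fingers move at their own pace and stop on an object; "grip_force" is the grip in N (left out, the last holds). Time passes only in rows, so rows that repeat a pose let the fingers close. It gives the time, the measured TCP pose, the force, the opening and the grip force at its end, in the units of the state.
- r.get_obs(): the state, without advancing time (a new reading comes with each control period).
- r.grab_frame(name): name is "scene" or "side" or "wrist"; returns a dict with "image" (480x640x3 uint8, red, green, blue), "depth" (480x640 float32, m along the optical axis (not along the pixel's ray), 0 where there is no reading), "mtx" (3x3 intrinsics, pixels), "rvec" (rotation vector, rad) and "tvec" (3), from world to camera coordinates, as OpenCV has them. Camera axes: x right, y down, z forward; pixel columns grow to the right and rows downward; lengths in m; the calibration is good to about 2 mm. A picture is of the moment at which its call begins.
- r.hand_in(): hands the job in; it is judged then, once.
The state is a dict: "clock": time; "joints": joint angles; "qvel": joint speeds; "tau": joint torques, N m; "tcp_pos": TCP position; "orientation": TCP orientation; "contact_force": force on the tool from outside, world axes, zero at the start; "moment": the same for the moment, N m; "grip_width": finger opening in m; "gripper_force": force on a finger pad.
Only numpy, scipy, OpenCV 4.12 (cv2) and the standard library are available. Lean on these libraries where they do the work, as an engineer would, in place of code of your own. Each camera call takes 0.05 s, during which the arm holds its last target. There are 200 camera calls.

### The job

Load the tape stand for the next job: thread the taller of the two loose metal sleeves over the spindle first, down onto the base, then the roll of tape over the same spindle so that it lies flat on the sleeve. Let go of both; the hand nut goes on later. Leave the shorter sleeve where it lies.

Things in the scene. Friction and masses are not known exactly. Their poses are not given: they have to be found in the camera images.
- tape_stand: stand fixed to the bench top: flat round aluminium base 90 mm across and 10 mm thick, from whose middle an upright steel spindle 11 mm thick rises to 70 mm above the bench (the top 8 mm taper to a 4 mm end; threaded just below). Origin: centre of the base's underside, on the spindle's axis, at bench height; z up. It does not move during the task, but stands elsewhere each time
- tall_sleeve: the taller sleeve: thick-walled tube of plain pale aluminium standing upright on the blue repair mat, 56 mm outside, 28 mm bore (right through), 30 mm high, about 80 g. Origin: centre of its underside; z along its bore, up. On the stand its underside is 10 mm above the bench
- short_sleeve: the shorter sleeve, not wanted: same aluminium tube, 56 mm outside, 28 mm bore, only 10 mm high, lying flat on the mat. Origin: centre of its underside; z up
- tape_roll: roll of amber tape lying flat on the mat: 60 mm outside, bore about 36 mm (right through), 20 mm high, about 35 g. Origin: centre of its underside; z along its bore, up. On top of the tall sleeve on the stand its underside is 40 mm above the bench. The two sleeves and the roll change places from start to start, at least 95 mm apart between centres; the mat's top is 3 mm above the bench top. Other small things lie round about
There are look-alikes about, which are no part of the job. What is shaped like the tall_sleeve but purple is not meant. What is shaped like the tape_roll but purple is not meant.

How it is judged:
By the outcome, as a careful person would: the job done as asked, in the order asked, and still so for the second after the job is handed in, with the robot touching nothing.
It also fails if it takes over 58 s, if anything falls off the work surface, if the arm or the gripper's body presses on something with over 40 N, if the wrist force passes 120 N, or if a joint passes its speed limit or range.

## Working session

There is one attempt and no reset: what is moved stays moved. The work goes in short steps, Python scripts to look and compute and a tool call to move; the robot and the scene stay as the last step left them, time stands still between calls to the robot, and variables do not carry over. Pictures are saved under pics/ and viewed, at most 10 in all, crops included, and the job is handed in when it is done.

Besides the shell and the picture viewer there is one more tool, called after ">>>" by a JSON object that holds its "method" and its "body". step_arm: Moves the arm, as the interface text tells. Its arguments: {"type":"object","properties":{"moves":{"type":"array","items":{"type":"array","items":{"type":"number"}}},"grip_force":{"type":"number"}},"required":["moves"]}

```bash
mkdir -p pics; cat > h.py <<'E'
import numpy as np, cv2
from bench import r
from scipy.spatial.transform import Rotation as R
def grab(n,save=None):
    f=r.grab_frame(n)
    if save: cv2.imwrite('pics/'+save,cv2.cvtColor(f['image'],cv2.COLOR_RGB2BGR))
    return f
def world(f,u,v,z=None):
    """pixel -> world by depth (z None) or on plane z"""
    Rm=cv2.Rodrigues(np.array(f['rvec'],float))[0]; t=np.array(f['tvec'],float).ravel()
    d=np.linalg.inv(f['mtx'])@np.array([u,v,1.])
    c=-Rm.T@t; w=Rm.T@d
    s=f['depth'][int(round(v)),int(round(u))] if z is None else (z-c[2])/w[2]
    return c+s*w
def cloud(f):
    Rm=cv2.Rodrigues(np.array(f['rvec'],float))[0]; t=np.array(f['tvec'],float).ravel()
    v,u=np.mgrid[0:480,0:640]; d=f['depth'].astype(float)
    p=np.stack([u*d,v*d,d],-1)@np.linalg.inv(f['mtx']).T
    return (p-t)@Rm
def rel(target):
    """world target of TCP -> shift in tool axes mm"""
    o=r.get_obs(); return R.from_rotvec(o['orientation']).inv().apply(np.array(target)-o['tcp_pos'])*1000
E
python3 - <<'E'
from h import *
for n in ('scene','side','wrist'):
    f=grab(n,n+'0.png'); print(n,f['rvec'],f['tvec'],f['mtx'][0,0])
o=r.get_obs(); print(o)
a=[cv2.imread(f'pics/{n}0.png') for n in('scene','side')]
E
```

```text
scene [ 1.84152992 -0.82857318  0.55881939] [-0.3204568   0.24218152  0.97918967] 604.5442669560374
side [ 0.27766571 -2.51780451  1.66080318] [0.5735695  0.03797212 1.29779562] 474.81324360471154
wrist [-2.43584347  1.59028802  0.21833086] [-0.67429164 -0.03427161  0.37883739] 420.21215187158543
{'clock': 0.15, 'joints': array([ 1.04891047,  0.47761986,  0.02235568,  1.55616845, -0.01149328,
        1.10929057, -0.08309583]), 'qvel': array([ 0.00104202, -0.00247294,  0.00104072, -0.00319742, -0.00189313,
        0.00143215, -0.00014562]), 'tau': array([ 2.51968784e-03, -5.96923828e+01,  1.60992343e+00, -2.81489521e+01,
        1.26323689e-02,  6.51365946e-03,  4.01059299e-05]), 'tcp_pos': array([ 0.27122116, -0.61764645,  0.23056637]), 'orientation': array([-3.07331323e+00, -6.45105365e-01,  5.97027974e-04]), 'contact_force': array([-1.20521436,  0.24359673, -0.61370576]), 'moment': array([ 0.02558185, -0.0179865 ,  0.00718629]), 'gripper_force': 0.0, 'grip_width': 0.08563945896303925}
```

View pics/scene0.png

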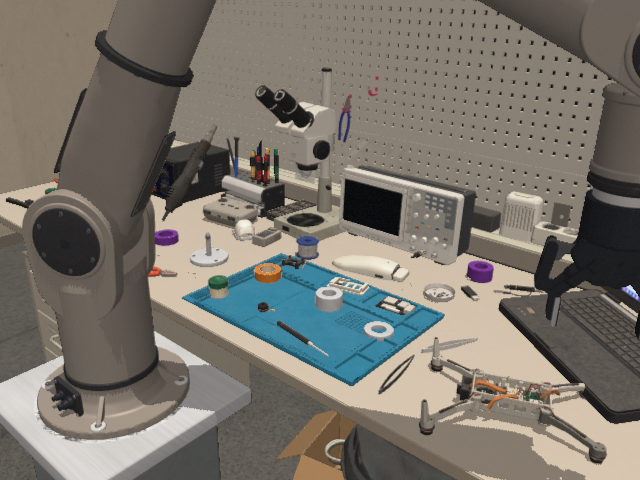

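View pics/side0.png

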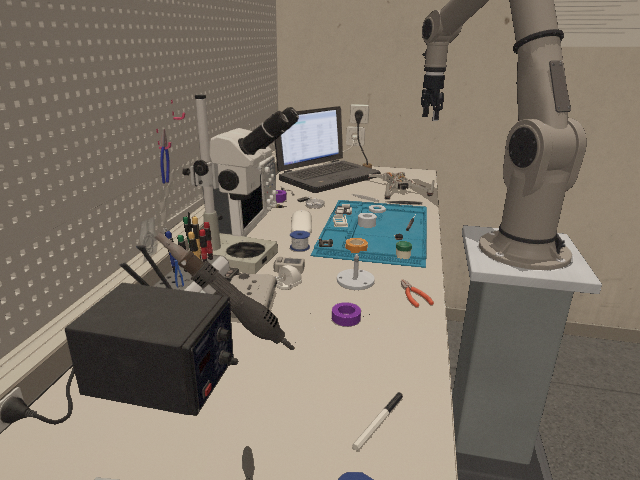

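Scene view: the stand is at (209,255), the amber roll at (267,270), the tall sleeve at (329,297) and the short sleeve at (379,330). The purple look-alikes are off the mat. The side view agrees. Next I measure these from the depth.

```bash
python3 - <<'E'
from h import *
f=grab('scene'); P=cloud(f)
def fit(u,v,w,zlo,zhi,nm):
    m=np.zeros((480,640),bool); m[v-w:v+w,u-w-6:u+w+6]=True
    q=P[m&(P[...,2]>zlo)&(P[...,2]<zhi)]
    (x,y),rad=cv2.minEnclosingCircle(q[:,:2].astype(np.float32)); print(nm,len(q),np.round([x,y,rad],4),'z',q[:,2].max().round(4),'med',np.median(q,0).round(4))
fit(329,297,16,.028,.038,'tall')
fit(379,330,16,.008,.018,'short')
fit(267,271,14,.018,.028,'roll')
fit(209,245,16,.03,.075,'spindle')
fit(209,255,20,.007,.013,'base')
for n,u,v in(('spool',308,242),('jar',218,280),('iron thing',360,265),('microscope head',318,135),('clip',293,260),('box',265,238),('ball',245,228),('scopebase',305,215)):
    print(n,world(f,u,v).round(3))
E
```

```text
tall 330 [ 0.4365 -0.0798  0.0304] z 0.0376 med [ 0.4346 -0.0855  0.0344]
short 693 [ 0.4275 -0.2151  0.0721] z 0.0179 med [ 0.4204 -0.223   0.0122]
roll 290 [0.4658 0.1059 0.0537] z 0.0279 med [0.4439 0.0999 0.0244]
spindle 80 [0.4217 0.2777 0.009 ] z 0.0711 med [0.4219 0.2758 0.0507]
base 364 [0.4228 0.2783 0.0471] z 0.013 med [0.4154 0.27   0.0115]
spool [0.586 0.107 0.044]
jar [0.316 0.116 0.041]
iron thing [ 0.605 -0.033  0.022]
microscope head [0.699 0.177 0.27 ]
clip [0.531 0.105 0.016]
box [0.567 0.234 0.024]
ball [0.568 0.308 0.03 ]
scopebase [0.737 0.253 0.032]
```

```bash
python3 - <<'E'
from h import *
o=r.get_obs(); print(rel([.437,-.08,.14]).round(1)); 
Rt=R.from_rotvec(o['orientation']); print(Rt.as_matrix().round(3))
f=grab('wrist'); Rm=cv2.Rodrigues(f['rvec'])[0]; c=-Rm.T@f['tvec'].ravel(); print('cam in tool',Rt.inv().apply(c-o['tcp_pos']).round(3),'axis',Rt.inv().apply(Rm[2]).round(3))
E
```

```text
[ 368.  -425.6   91.2]
[[ 0.916  0.402 -0.001]
 [ 0.402 -0.916  0.001]
 [-0.    -0.001 -1.   ]]
cam in tool [ 0.068  0.    -0.142] axis [-0.266 -0.     0.964]
```

>>> {"method": "step_arm", "body": {"moves": [[33,-38,0,0,0,-0.12,85],[66,-76,0,0,0,-0.24,85],[99,-114,0,0,0,-0.36,85],[132,-153,5,0,0,-0.48,85],[165,-191,15,0,0,-0.6,85],[198,-229,30,0,0,-0.72,85],[231,-267,45,0,0,-0.84,85],[264,-305,60,0,0,-0.98,85]]}}

```text
clock: 1.05
tcp_pos: [0.3876, -0.2411, 0.1744]
orientation: [2.403, 2.022, 0.0]
contact_force: [0.9, -0.0, -0.1]
grip_width: 0.0851
gripper_force: 0.0
```

```bash
python3 - <<'E'
from h import *
o=r.get_obs(); print(o['tcp_pos'],rel([.437,-.08,.14]).round(1)); 
E
```

```text
[ 0.3876347  -0.24112202  0.17439001] [167.2  21.   34.3]
```

>>> {"method": "step_arm", "body": {"moves": [[40,5,10,0,0,0,85],[80,10,20,0,0,0,85],[120,16,30,0,0,0,85],[145,20,30,0,0,0,85],[155,21,30,0,0,0,85],[155,21,30,0,0,0,85]]}}

```text
clock: 1.65
tcp_pos: [0.4357, -0.0931, 0.1447]
orientation: [2.406, 2.019, 0.001]
contact_force: [0.6, -1.1, 0.2]
grip_width: 0.0852
gripper_force: 0.0
```

```bash
python3 - <<'E'
from h import *
o=r.get_obs(); print(o['tcp_pos'],rel([.437,-.08,.14]).round(1)); 
f=grab('wrist','w1.png'); P=cloud(f)
q=P[(abs(P[...,2]-.033)<.004)&(np.hypot(P[...,0]-.437,P[...,1]+.08)<.045)]
(x,y),rad=cv2.minEnclosingCircle(q[:,:2].astype(np.float32)); print(len(q),x,y,rad,np.median(q,0))
E
```

```text
[ 0.43573495 -0.09309597  0.14467437] [13.1 -1.   4.7]
4615 0.4396018981933594 -0.08159302175045013 0.02802320383489132 [ 0.43982956 -0.08015477  0.03281715]
```

View pics/w1.png

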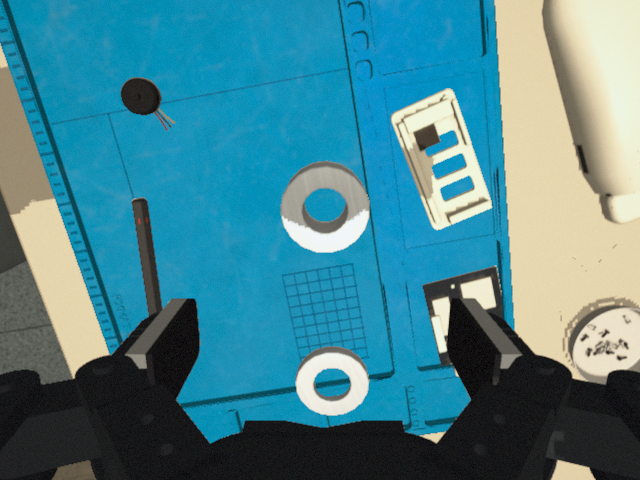

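The wrist view shows the tall sleeve at (325,207), radius 28 mm, and the short one at (332,381). I'll check whether the arm was still lagging, then descend.

>>> {"method": "step_arm", "body": {"moves": [[2,2,40,0,0,0,85],[2,2,80,0,0,0,85],[2,2,90,0,0,0,85],[2,2,90,0,0,0,85],[2,2,90,0,0,0,85]]}}

```text
clock: 2.2
tcp_pos: [0.4383, -0.0932, 0.0556]
orientation: [2.409, 2.014, 0.001]
contact_force: [-0.1, 0.6, 0.1]
grip_width: 0.0849
gripper_force: 0.0
```

```bash
python3 - <<'E'
from h import *
o=r.get_obs(); print(o['tcp_pos'],rel([.4397,-.081,.006]).round(1))
E
```

```text
[ 0.43828448 -0.09320956  0.05557356] [12.3 -0.8 49.6]
```

>>> {"method": "step_arm", "body": {"moves": [[12,-1,15,0,0,0,85],[12,-1,15,0,0,0,85],[12,-1,35,0,0,0,85],[12,-1,49,0,0,0,85],[12,-1,49,0,0,0,85],[12,-1,49,0,0,0,85]]}}

```text
clock: 2.8
tcp_pos: [0.4394, -0.0808, 0.0066]
orientation: [2.408, 2.015, 0.001]
contact_force: [-0.0, 0.3, 0.8]
grip_width: 0.0853
gripper_force: 0.0
```

>>> {"method": "step_arm", "body": {"grip_force": 40, "moves": [[0,0,0,0,0,0,50],[0,0,0,0,0,0,50],[0,0,0,0,0,0,50],[0,0,0,0,0,0,50],[0,0,0,0,0,0,50],[0,0,0,0,0,0,50],[0,0,0,0,0,0,50],[0,0,0,0,0,0,50]]}}

```text
clock: 3.6
tcp_pos: [0.4394, -0.0806, 0.0067]
orientation: [2.408, 2.016, 0.001]
contact_force: [-3.4, -0.2, 13.1]
grip_width: 0.0553
gripper_force: 39.8
```

>>> {"method": "step_arm", "body": {"moves": [[0,0,-20,0,0,0,50],[0,0,-55,0,0,0,50],[0,0,-90,0,0,0,50],[0,0,-115,0,0,0,50],[0,0,-115,0,0,0,50],[0,0,-115,0,0,0,50]]}}

```text
clock: 4.2
tcp_pos: [0.4388, -0.0806, 0.1208]
orientation: [2.409, 2.015, 0.001]
contact_force: [0.0, -0.1, -1.4]
grip_width: 0.0553
gripper_force: 43.0
```

```bash
python3 - <<'E'
from h import *
o=r.get_obs(); print(o['tcp_pos'],o['grip_width'],rel([.422,.278,.121]).round(1),o['joints'].round(2))
E
```

```text
[ 0.43878748 -0.08064152  0.12083517] 0.055313346706906456 [350.  -79.8  -0.4] [ 0.43  0.29 -0.44  2.16  0.19  0.72 -0.32]
```

>>> {"method": "step_arm", "body": {"moves": [[42,5,0,0,0,-0.06,50],[83,7,0,0,0,-0.15,50],[125,2,0,0,0,-0.25,50],[165,-8,0,0,0,-0.35,50],[205,-22,0,0,0,-0.45,50],[240,-40,0,0,0,-0.52,50],[265,-53,0,0,0,-0.6,50],[275,-58,0,0,0,-0.6,50]]}}

```text
clock: 5.0
tcp_pos: [0.428, 0.2033, 0.1193]
orientation: [-1.696, -2.641, 0.001]
contact_force: [-0.2, -1.0, -0.5]
grip_width: 0.0552
gripper_force: 43.0
```

```bash
python3 - <<'E'
from h import *
o=r.get_obs(); print(o['tcp_pos'],o['grip_width'],rel([.422,.278,.121]).round(1))
f=grab('wrist','w2.png'); P=cloud(f)
def fit(lo,hi,rr):
    q=P[(P[...,2]>lo)&(P[...,2]<hi)&(np.hypot(P[...,0]-.422,P[...,1]-.278)<rr)]
    if len(q)>5:
        (x,y),rad=cv2.minEnclosingCircle(q[:,:2].astype(np.float32)); print(len(q),round(x,4),round(y,4),rad,np.median(q,0))
fit(.007,.013,.06); fit(.03,.06,.03); fit(.06,.075,.03)
g=grab('scene','s2.png')
E
```

```text
[0.42796749 0.20330936 0.11926833] 0.05520076889278913 [70.4 25.6 -1.7]
18683 0.4254 0.2781 0.045037586241960526 [0.42329411 0.27986737 0.0097831 ]
112 0.4256 0.2771 0.005871815141290426 [0.42079586 0.27543749 0.04573368]
512 0.4254 0.2777 0.0059127723798155785 [0.42452271 0.27761686 0.06504823]
```

View pics/w2.png

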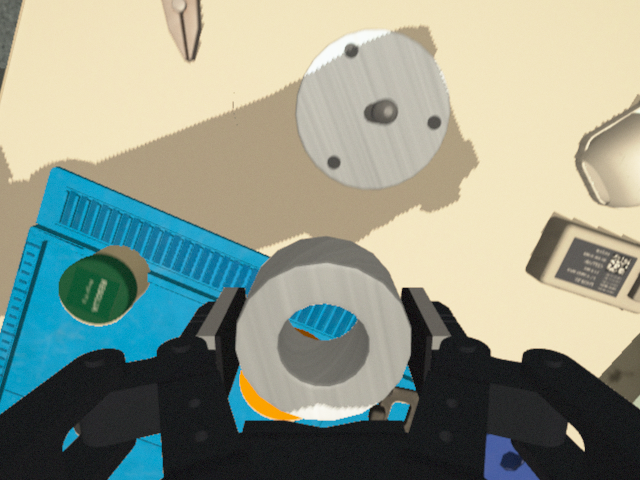

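The wrist view shows the stand base at (373,108) with the spindle top near (385,110), and the sleeve held squarely with its ring centred near (325,345).

```bash
python3 - <<'E'
from h import *
o=r.get_obs(); 
f=grab('wrist'); P=cloud(f); t=o['tcp_pos']
q=P[(abs(P[...,2]-.1465)<.003)&(np.hypot(P[...,0]-t[0],P[...,1]-t[1])<.031)]
(x,y),rad=cv2.minEnclosingCircle(q[:,:2].astype(np.float32)); print(len(q),x,y,rad,np.median(q,0),t)
print(rel([.4254-x+t[0],.2778-y+t[1],.121]).round(1), rel([.4254,.2778,.121]).round(1))
E
```

```text
17274 0.42880964279174805 0.2016570121049881 0.03095237910747528 [0.42869807 0.2030179  0.14548367] [0.42891252 0.20150348 0.119478  ]
[72.6 28.2 -1.6] [72.8 28.1 -1.6]
```

>>> {"method": "step_arm", "body": {"moves": [[36,14,0,0,0,0,50],[66,25,0,0,0,0,50],[73,28,0,0,0,0,50],[73,28,0,0,0,0,50],[73,28,20,0,0,0,50],[73,28,55,0,0,0,50],[73,28,80,0,0,0,50],[73,28,80,0,0,0,50]]}}

```text
clock: 5.95
tcp_pos: [0.4244, 0.2739, 0.0374]
orientation: [-1.709, -2.634, 0.012]
contact_force: [-0.4, -0.4, -1.3]
grip_width: 0.0552
gripper_force: 43.0
```

>>> {"method": "step_arm", "body": {"moves": [[3,2,0,0,0,0,50],[3,2,10,0,0,0,50],[3,2,18,0,0,0,50],[3,2,22,0,0,0,50],[3,2,22,0,0,0,50]]}}

```text
clock: 6.45
tcp_pos: [0.426, 0.2818, 0.0181]
orientation: [-1.705, -2.638, 0.001]
contact_force: [0.2, -0.1, 0.0]
grip_width: 0.0556
gripper_force: 43.0
```

>>> {"method": "step_arm", "body": {"moves": [[-3,-2,0,0,0,0,50],[-3,-2,2,0,0,0,50],[-3,-2,3,0,0,0,50],[-3,-2,4,0,0,0,50],[-3,-2,4,0,0,0,50]]}}

```text
clock: 6.95
tcp_pos: [0.4256, 0.2787, 0.0144]
orientation: [-1.706, -2.638, 0.0]
contact_force: [0.6, -0.6, -0.7]
grip_width: 0.055
gripper_force: 43.0
```

>>> {"method": "step_arm", "body": {"moves": [[0,0,0.5,0,0,0,50],[0,0,0.5,0,0,0,62],[0,0,0.5,0,0,0,75],[0,0,0.5,0,0,0,85],[0,0,0.5,0,0,0,85],[0,0,-30,0,0,0,85],[0,0,-70,0,0,0,85],[0,0,-110,0,0,0,85]]}}

```text
clock: 7.75
tcp_pos: [0.4251, 0.2784, 0.1254]
orientation: [-1.705, -2.638, 0.002]
contact_force: [0.8, -0.7, 0.1]
grip_width: 0.0848
gripper_force: 0.0
```

```bash
python3 - <<'E'
from h import *
f=grab('wrist','w3.png'); P=cloud(f)
q=P[(abs(P[...,2]-.040)<.004)&(np.hypot(P[...,0]-.4254,P[...,1]-.2778)<.045)]
(x,y),rad=cv2.minEnclosingCircle(q[:,:2].astype(np.float32)); print('sleeve',len(q),x,y,rad,np.median(q,0))
o=r.get_obs(); print(o['tcp_pos'],o['grip_width'],o['joints'].round(2),rel([.455,.10,.12]).round(1))
f=grab('scene','s3.png'); P=cloud(f); h=cv2.cvtColor(f['image'],cv2.COLOR_RGB2HSV)
m=(h[...,0]>5)&(h[...,0]<25)&(h[...,1]>120)&(abs(P[...,2]-.022)<.004)&(np.hypot(P[...,0]-.45,P[...,1]-.1)<.06)
q=P[m]; (x,y),rad=cv2.minEnclosingCircle(q[:,:2].astype(np.float32)); print('roll',len(q),x,y,rad)
E
```

```text
sleeve 5480 0.4267682135105133 0.27780136466026306 0.028055286034941673 [0.42585536 0.27974108 0.0396392 ]
[0.42789822 0.28118635 0.13161071] 0.08527673464533955 [-0.15  0.41 -0.67  2.    0.35  0.83 -0.6 ] [-176.3  -49.9   11. ]
roll 178 0.44595468044281006 0.10279697924852371 0.033569201827049255
```

View pics/w3.png

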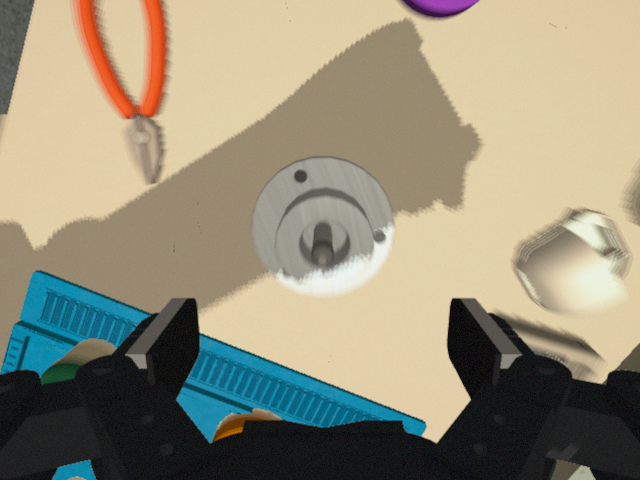

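The wrist view shows the sleeve seated around the spindle, centred near (323,240), with its top at 40 mm. Next I go over the roll.

>>> {"method": "step_arm", "body": {"moves": [[-40,-13,0,0,0,0,85],[-80,-26,0,0,0,0,85],[-120,-39,0,0,0,0,85],[-150,-49,5,0,0,0,85],[-170,-56,5,0,0,0,85],[-170,-56,5,0,0,0,85],[-170,-56,5,0,0,0,85],[-170,-56,5,0,0,0,85]]}}

```text
clock: 8.65
tcp_pos: [0.4443, 0.1019, 0.1195]
orientation: [-1.703, -2.639, -0.001]
contact_force: [0.6, -0.5, -0.4]
grip_width: 0.0852
gripper_force: 0.0
```

```bash
python3 - <<'E'
from h import *
f=grab('wrist','w4.png'); P=cloud(f)
h=cv2.cvtColor(f['image'],cv2.COLOR_RGB2HSV)
m=(h[...,0]>5)&(h[...,0]<25)&(h[...,1]>120)&(abs(P[...,2]-.023)<.003)&(np.hypot(P[...,0]-.446,P[...,1]-.1)<.06)
q=P[m]; (x,y),rad=cv2.minEnclosingCircle(q[:,:2].astype(np.float32)); print('roll',len(q),x,y,rad)
o=r.get_obs(); print(o['tcp_pos'],o['orientation'],rel([x,y,.006]).round(1),o['joints'].round(2))
E
```

```text
roll 4623 0.44698014855384827 0.10215205699205399 0.030368952080607414
[0.44427365 0.10200539 0.11951306] [-1.70279088e+00 -2.63983397e+00 -1.04539221e-03] [ -1.    2.5 113.5] [ 0.19  0.34 -0.65  2.13  0.3   0.75 -0.22]
```

View pics/w4.png

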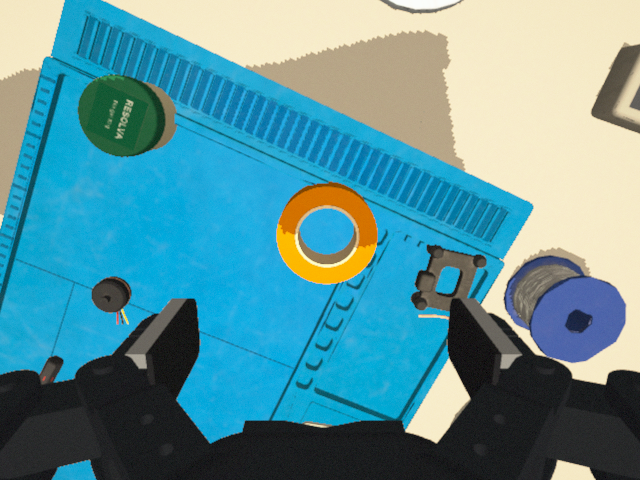

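The wrist view shows the roll at (327,233) and a small board at (448,280) near the right finger's landing spot. I'll yaw the tool by -0.4 before descending.

>>> {"method": "step_arm", "body": {"moves": [[-1,2,0,0,0,-0.14,85],[-1,2,20,0,0,-0.28,85],[-1,2,50,0,0,-0.4,85],[-1,2,75,0,0,-0.4,85],[-1,2,75,0,0,-0.4,85],[-1,2,95,0,0,-0.4,85],[-1,2,112,0,0,-0.4,85],[-1,2,112,0,0,-0.4,85]]}}

```text
clock: 9.5
tcp_pos: [0.446, 0.1012, 0.0071]
orientation: [-1.145, -2.924, 0.001]
contact_force: [-0.3, 0.3, -0.4]
grip_width: 0.0849
gripper_force: 0.0
```

>>> {"method": "step_arm", "body": {"grip_force": 25, "moves": [[0,0,0,0,0,0,54],[0,0,0,0,0,0,54],[0,0,0,0,0,0,54],[0,0,0,0,0,0,54],[0,0,0,0,0,0,54],[0,0,0,0,0,0,54],[0,0,0,0,0,0,54],[0,0,0,0,0,0,54]]}}

```text
clock: 10.3
tcp_pos: [0.4475, 0.1011, 0.009]
orientation: [1.146, 2.923, 0.002]
contact_force: [-1.2, 0.3, 6.2]
grip_width: 0.0583
gripper_force: 25.4
```

>>> {"method": "step_arm", "body": {"moves": [[0,0,-15,0,0,0,54],[0,0,-45,0,0,0,54],[0,0,-80,0,0,0,54],[0,0,-115,0,0,0,54],[0,0,-115,0,0,0,54],[0,0,-115,0,0,0,54]]}}

```text
clock: 10.9
tcp_pos: [0.4473, 0.1004, 0.1237]
orientation: [1.147, 2.922, 0.001]
contact_force: [-0.1, 0.1, -0.6]
grip_width: 0.0585
gripper_force: 27.5
```

```bash
python3 - <<'E'
from h import *
f=grab('wrist','w5.png'); P=cloud(f); o=r.get_obs(); t=o['tcp_pos']
h=cv2.cvtColor(f['image'],cv2.COLOR_RGB2HSV)
m=(h[...,0]>5)&(h[...,0]<25)&(h[...,1]>120)&(P[...,2]>.09)
q=P[m]; zt=np.median(q[:,2]); q=q[abs(q[:,2]-zt)<.003]
(x,y),rad=cv2.minEnclosingCircle(q[:,:2].astype(np.float32)); print('roll',len(q),x,y,rad,zt,'std',q[:,2].std())
print(t,o['grip_width'],rel([.4256-x+t[0],.2778-y+t[1],t[2]]).round(1),R.from_rotvec(o['orientation']).as_matrix().round(3)[:2,:2])
E
```

```text
roll 13754 0.4473365247249603 0.10094954073429108 0.031173955649137497 0.13749561879730765 std 0.0006458589322950454
[0.44645346 0.10010712 0.12264769] 0.05824200713662809 [ 1.363e+02  1.148e+02 -1.000e-01] [[-0.733  0.68 ]
 [ 0.68   0.733]]
```

>>> {"method": "step_arm", "body": {"moves": [[30,25,0,0,0,0,54],[62,52,0,0,0,0,54],[94,80,0,0,0,0,54],[122,103,0,0,0,0,54],[136,115,0,0,0,0,54],[136,115,0,0,0,0,54],[136,115,0,0,0,0,54],[136,115,0,0,0,0,54]]}}

```text
clock: 11.75
tcp_pos: [0.425, 0.2755, 0.1216]
orientation: [-1.149, -2.923, 0.004]
contact_force: [0.8, -0.1, 0.0]
grip_width: 0.058
gripper_force: 27.5
```

```bash
python3 - <<'E'
from h import *
f=grab('wrist','w6.png'); P=cloud(f); o=r.get_obs(); t=o['tcp_pos']
h=cv2.cvtColor(f['image'],cv2.COLOR_RGB2HSV)
m=(h[...,0]>5)&(h[...,0]<25)&(h[...,1]>120)&(P[...,2]>.09)
q=P[m]; zt=np.median(q[:,2]); q=q[abs(q[:,2]-zt)<.003]
(x,y),rad=cv2.minEnclosingCircle(q[:,:2].astype(np.float32)); print('roll',x,y,rad,zt)
print(t,rel([.4256-x+t[0],.2778-y+t[1],t[2]]).round(1),'down',(zt-.06)*1000)
E
```

```text
roll 0.4247138202190399 0.2760998010635376 0.030881185084581375 0.13538340575101554
[0.42518929 0.27553348 0.121811  ] [ 0.5  1.8 -0. ] down 75.38340575101554
```

>>> {"method": "step_arm", "body": {"moves": [[0,2,15,0,0,0,54],[0,2,35,0,0,0,54],[0,2,55,0,0,0,54],[0,2,68,0,0,0,54],[0,2,72,0,0,0,54],[0,2,74,0,0,0,54],[0,2,74,0,0,0,54]]}}

```text
clock: 12.5
tcp_pos: [0.4267, 0.279, 0.0487]
orientation: [1.148, 2.924, 0.001]
contact_force: [-0.2, 0.9, -0.6]
grip_width: 0.0584
gripper_force: 27.5
```

```bash
python3 - <<'E'
from h import *
f=grab('wrist'); P=cloud(f); o=r.get_obs(); t=o['tcp_pos']
h=cv2.cvtColor(f['image'],cv2.COLOR_RGB2HSV)
m=(h[...,0]>5)&(h[...,0]<25)&(h[...,1]>120)&(P[...,2]>.05)&(P[...,2]<.07)
q=P[m]; zt=np.median(q[:,2]); q=q[abs(q[:,2]-zt)<.003]
(x,y),rad=cv2.minEnclosingCircle(q[:,:2].astype(np.float32)); print('roll',x,y,rad,zt,t,o['contact_force'])
E
```

```text
roll 0.42654040455818176 0.2793842852115631 0.031165873631834984 0.06252042572546278 [0.42688298 0.27910304 0.04899628] [ 0.84400986  0.96199528 -0.49466716]
```

>>> {"method": "step_arm", "body": {"moves": [[0,0,1,0,0,0,54],[0,0,2,0,0,0,54],[0,0,2.5,0,0,0,54],[0,0,2.5,0,0,0,54]]}}

```text
clock: 12.95
tcp_pos: [0.4265, 0.2788, 0.0461]
orientation: [1.147, 2.924, 0.0]
contact_force: [-0.2, -0.2, -0.9]
grip_width: 0.0579
gripper_force: 27.5
```

>>> {"method": "step_arm", "body": {"moves": [[0,0,0,0,0,0,64],[0,0,0,0,0,0,75],[0,0,0,0,0,0,85],[0,0,0,0,0,0,85],[0,0,-20,0,0,0,85],[0,0,-50,0,0,0,85],[0,0,-90,0,0,0,85],[0,0,-100,0,0,0,85]]}}

```text
clock: 13.75
tcp_pos: [0.4279, 0.2805, 0.1496]
orientation: [1.146, 2.922, 0.007]
contact_force: [0.7, 0.3, -0.9]
grip_width: 0.0852
gripper_force: 0.0
```

>>> {"method": "step_arm", "body": {"moves": [[0,0,0,0,0,0,85],[0,0,0,0,0,0,85]]}}

```text
clock: 13.95
tcp_pos: [0.4262, 0.2781, 0.1452]
orientation: [-1.148, -2.924, 0.002]
contact_force: [0.3, -1.5, -0.4]
grip_width: 0.0848
gripper_force: 0.0
```

```bash
python3 - <<'E'
from h import *
f=grab('wrist','w7.png'); P=cloud(f); h=cv2.cvtColor(f['image'],cv2.COLOR_RGB2HSV)
m=(h[...,0]>5)&(h[...,0]<25)&(h[...,1]>120)&(P[...,2]>.05)&(P[...,2]<.07)
q=P[m]; (x,y),rad=cv2.minEnclosingCircle(q[:,:2].astype(np.float32)); print('roll',x,y,rad,np.percentile(q[:,2],[5,50,95]))
E
```

```text
roll 0.42601093649864197 0.27989843487739563 0.030248455703258514 [0.05841115 0.05975041 0.06083439]
```

View pics/w7.png

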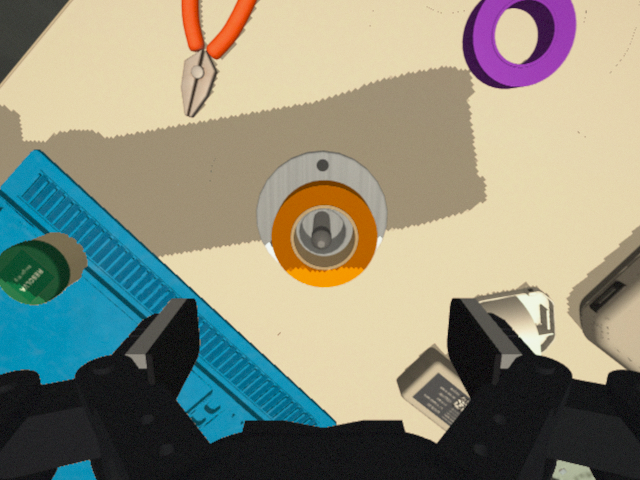

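The wrist view shows the roll at (325,233), flat on the sleeve with its top at 60 mm and the spindle through both. The hand is clear of everything.

```bash
python3 -c "
from bench import r
print(r.hand_in())"
```

```text
the job is handed in; nothing more can be done
None
```

The tall sleeve is on the stand's base with the tape roll flat on top of it, both released and the short sleeve untouched; I handed the job in at about 14 s, and no verdict was returned.

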